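Caliper a turned finial

TASK

Measure the foot of the round-footed finial in the bench caliper: stand it upright on the board between the open jaws, well in towards the beam rather than out at the jaw tips, let go of it, then slide the moving jaw up until it nips the finial against the fixed jaw, and leave it closed so. Use a light, definite touch that neither dents the soft wood nor rocks the jaw out of square on its beam, set the finial down rather than dropping it, and leave everything else on the bench where it is.

Things in the scene. Friction and masses are not known exactly. Their poses are not given: they have to be found in the camera images.
- finial: The finial to measure: turned pale limewood, 108 mm tall, about 110 g, upright. Its foot is a plain round cylinder, 0 to 62 mm high, between 38 and 50 mm across (the exact diameter is what is measured). Above it a neck 19 mm across and a cap to grip. Origin: centre of the underside; z up its axis. More than 8 N from either jaw dents the soft wood.
- finial_cap (a point): Middle of the finial's round cap, on its axis, 91 mm above its underside. Cap 30 mm across, 27 mm tall.
- pommel_finial: A bystander: the same turned finial in the same wood and height, but with a square foot, 46 x 46 mm. Origin: centre of the underside. Leave alone.
- dowel: A bystander: a plain round wooden dowel, no cap, 46 mm across and 100 mm tall, standing upright. Origin: centre of the underside. Leave alone.
- caliper: Large steel sliding caliper lying flat, screwed to a plywood board fixed to the bench (185 x 325 mm; upper face 9 mm above the bench). Origin: at bench level under the beam's centre line, at the fixed jaw's face. y: along the beam, the way the jaw opens; z up; the jaws reach from the beam towards -x, tips at x = -102 mm. Beam 24 mm wide, 25 to 33 mm high above the bench.
- mouth (a point): Point on the board's upper face in the caliper's mouth, at caliper x = -50 mm, y = 30 mm: a good place for the finial's underside, clear of the fixed jaw. Anywhere with its axis 40 to 70 mm out from the beam's centre line is well in. Two saddle clamps (60 mm in x, 24 in y, 43 mm high above the bench) hold the beam at y = -6 and 253 mm.
- anvil: The caliper's fixed jaw: flat measuring face at y = 0 of the caliper, facing +y, 23 to 35 mm above the bench; 20 mm thick near the beam, 12 mm near the tip. Same origin and axes as the caliper.
- jaw: Moving jaw and its carriage, one rigid steel piece, 0.4 kg. Origin: at bench level under the beam's centre line, at its measuring face (faces -y of the caliper); axes as the caliper's when square. Jaw 23 to 35 mm above the bench; carriage 50 mm wide (x), 74 mm long behind the face (y), top 45 mm above the bench. Slides with about 4 N friction and stays where left.
- thumb_knob (a point): Round knurled thumb knob standing on the carriage, on the beam's centre line, 52 mm behind the jaw's face: 18 mm across, 45 to 80 mm above the bench (collar at its foot 24 mm across, 3 mm thick). Point: on its axis, 68 mm above the bench. The jaw is sprung on the beam: a load off the centre line rocks it 0.04 rad per N m (more than 0.02 rad is tilted); a push along the beam here does not.
- slide (a joint): Opening of the caliper: distance in m between the two measuring faces, 0 closed to 0.16; it starts between 0.10 and 0.14. The size can be read once both jaws bear on the piece with a few newtons and the jaw stays so when let go.
- wax_tin: A bystander: round aluminium tin, 87 mm across, 38 mm tall; origin at the centre of its underside. Leave alone.
- sanding_block: A bystander: cork sanding block, 100 x 60 x 32 mm; origin at the centre of its underside. Leave alone.
- gouge: A bystander: turning gouge with a dark red handle, 455 mm long, lying along its own x; origin under the ferrule at bench level. Leave alone.
- chuck_key: A bystander: steel T-shaped chuck key, 95 mm long, 100 mm across the bar; origin at bench level under the shank. Leave alone.
- live_centre: A bystander: steel cone-pointed centre, 44 mm across, 62 mm tall, standing; origin at the centre of its underside. Leave alone.
- glue_cup: A bystander: white ceramic cup, 72 mm across, 85 mm tall; origin at the centre of its underside. Leave alone.
Not all that is in view belongs to the job. What is shaped like the finial but turquoise is not meant.

How it is judged:
On the way, in this order (a step that is already met when the one before it is completed fails the run):
1. the finial stands upright on the board between the jaws, well in towards the beam, let go of, the moving jaw not yet on it (x of finial in the frame of caliper between -0.075 and -0.03 m and z of finial in the frame of caliper between 0.006 and 0.012 m and angle between finial's own z axis and vertical below 0.05 rad and y of finial in the frame of caliper between 0.02 and 0.11 m and contact force between the fingers and finial below 0.05 N and contact force between jaw and finial below 0.3 N), for 0.2 s.
2. the moving jaw nips the finial against the fixed jaw (contact force between each of jaw, anvil and finial above 1 N), for 0.3 s.
At the end, for the whole second after the job is handed in: The finial stands upright (within 0.05 rad) on the caliper's board, its axis 30 to 75 mm out from the beam's centre line, nipped between the jaws with at least 1 N from the moving jaw and from the fixed jaw; the moving jaw is square to the beam within 0.02 rad; everything is at rest and let go (all of step 2 and x of finial in the frame of caliper between -0.075 and -0.03 m and z of finial in the frame of caliper between 0.006 and 0.012 m and angle between finial's own z axis and vertical below 0.05 rad and angle between the y axis of jaw and the y axis of caliper, either way round below 0.02 rad and linear speed of finial below 0.01 m/s and velocity of joint slide below 0.005 m/s); the robot touches nothing.
It fails at once if a jaw presses the finial with more than 8 N (dents the wood) (contact force between any of jaw, anvil and finial above 8 N).
It fails at once if the moving jaw is rocked more than 0.02 rad out of square on its beam (angle between the y axis of jaw and the y axis of caliper, either way round above 0.02 rad).
It fails at once if the finial is dropped (in the air, touching nothing) (height (world z) of finial above 0.016 m and contact force between finial and anything else below 0.01 N).
It fails at once if the finial is knocked over (angle between finial's own z axis and vertical above 0.5 rad).
It fails at once if another thing on the bench is moved by more than 15 mm (distance of any of pommel_finial, dowel, wax_tin, sanding_block, gouge, chuck_key, live_centre, glue_cup from where it was at the start of the episode above 0.015 m).
It also fails if it takes over 72 s, if anything falls off the work surface, if the arm or the gripper's body presses on something with over 40 N, if the wrist force passes 120 N, or if a joint passes its speed limit or range.

ROBOT

A 6-joint arm with a two-finger parallel gripper is mounted at the origin on the work surface. World frame = base frame: x ahead of the robot, y to its left, z up, the work surface at z = 0. Lengths are in m, angles in rad, forces in N, time in s.
With the tool pointing down it reaches from about 0.35 to 0.975 m from the base axis. Payload 17.4 kg.
Tool frame: the origin (TCP) lies on the centre line of the jaws, within the pads' length; the fingertips stand 22 mm ahead of it and the grasp point (between the pads) lies 3 mm ahead of it; z points along the fingers, y is the line along which they close (so a half turn about z gives the same grasp; the last joint's range is limited). The gripper opens to 85 mm and grips with 20 to 120 N. Pads are 22 mm wide; open, the fingers measure 114 mm over their backs; the gripper's body (76 mm by 85 mm) begins 54 mm behind the grasp point. The pads swing forward as they close: fully open they stand 13 mm farther back than shut.
Start: joints at [1.235, 0.116, 1.442, -0, 1.584, -0.038], TCP at [0.198, 0.645, 0.253] pointing down, gripper open.
Joint ranges: [-2.83, 2.83], [-0.83, 2.19], [0.07, 2.5], [-1.14, 4.28], [0.01, 3], [-2.97, 2.97]. Speed limits (rad/s): [1.89, 1.89, 2.22, 3.14, 3.14, 3.14].

INTERFACE

Orientations are given as a unit quaternion [w, x, y, z].
In Python, from station import ctrl, vision, order gives the robot as it stands. The module is installed in compiled form; this text tells all that it offers.
- The arm moves only by the tool send_rows, never from a script. Its argument "steps" is a list of rows, each a list of 3 entries, a list of its own where there are three numbers: the shift along the tool's x, y, z scaled (see below), then the turn, a rotation vector about the tool's x, y, z scaled (see below), then the opening, from -1 (shut) to 1 (fully open). A call has exactly 10 rows; each row shifts and turns the commanded pose from where the row before left it, along the tool's axes as they then stand; what a row does not reach is not made up. The controller multiplies each number of a shift by 1000 mm and each number of a turn by 60 degrees. A row lasts 1/12 s, in which the tool goes at most 41.7 mm and 7.16 degrees, less where a joint would pass 70% of its speed; a pose out of reach is approached as far as the arm can. A call with a number of a shift or a turn outside -1 to 1 is refused whole. A call with a gripper value outside its range is refused whole. The fingers move at their own pace and stop on an object; "force" is the grip in N (left out, the last holds). Time passes only in rows, so rows that do not move let the fingers close, or fill a call up. It gives the time, the measured TCP pose, the force, the opening and the grip force at its end, in the units of the state.
- ctrl.get_state(): the state, without advancing time (a new reading comes with each control period).
- vision.camera(name): name is "scene" or "top" or "wrist"; returns a dict with "pixels" (480x640x3 uint8, red, green, blue), "vfov" (degrees; the focal length in pixels is half the picture's height over the tangent of half this angle, whatever the lens; pixels are square), "cx", "cy" (the principal point, pixels), "R" (3x3) and "t" (3): a world point X has camera coordinates R X + t. Camera axes: x right, y down, z forward; pixel columns grow to the right and rows downward; lengths in m; the calibration is good to about 2 mm. A picture is of the moment at which its call begins. There is no depth.
- order.sign_off(): hands the job in; it is judged then, once.
The state is a dict: "time_s": time; "joint_positions": joint angles; "joint_vel": joint speeds; "joint_efforts": joint torques, N m; "tcp_pos": TCP position; "ee_rot": TCP orientation; "wrist_force": force on the tool from outside, world axes, zero at the start; "moment": the same for the moment, N m; "finger_gap": finger opening in m; "grip_force": force on a finger pad.
Only numpy, scipy, OpenCV 4.12 (cv2) and the standard library are available. Lean on these libraries where they do the work, as an engineer would, in place of code of your own. Each camera call takes 0.05 s, during which the arm holds its last target. There are 200 camera calls.

## Working session

There is one attempt and no reset: what is moved stays moved. The work goes in short steps, Python scripts to look and compute and a tool call to move; the robot and the scene stay as the last step left them, time stands still between calls to the robot, and variables do not carry over. Pictures are saved under pics/ and viewed, at most 10 in all, crops included, and the job is handed in when it is done.

Besides the shell and the picture viewer there is one more tool, called after "Emit:" by a JSON object that holds its "name" and its "arguments". send_rows: Moves the arm, as the interface text tells. Its arguments: {"type":"object","properties":{"steps":{"type":"array"},"force":{"type":"number"}},"required":["steps"]}

```bash
mkdir -p pics; cat > h.py <<'E'
import numpy as np, cv2
from station import ctrl, vision, order
def cam(n):
    c=vision.camera(n); c['f']=240/np.tan(np.radians(c['vfov'])/2); return c
def save(c,p): cv2.imwrite(p,cv2.cvtColor(c['pixels'],cv2.COLOR_RGB2BGR))
def ray(c,u,v,z):
    R=np.array(c['R']);t=np.array(c['t']);o=-R.T@t
    d=R.T@np.array([(u-c['cx'])/c['f'],(v-c['cy'])/c['f'],1]); return o+d*(z-o[2])/d[2]
def proj(c,X):
    p=np.array(c['R'])@np.array(X)+np.array(c['t']); return p[0]/p[2]*c['f']+c['cx'],p[1]/p[2]*c['f']+c['cy']
E
python3 - <<'E'
from h import *
import pickle
d={}
for n in("scene","top"):
    c=cam(n);d[n]=c;save(c,f'pics/{n}0.png');R=np.array(c['R']);print(n,c['f'],c['cx'],c['cy'],-R.T@c['t'],R.round(3).tolist())
pickle.dump(d,open('c0.pkl','wb'))
s=ctrl.get_state();print(s)
E
```

```text
scene 457.3597152277514 317.6944734569521 237.49848571687897 [1.38990863 0.73494676 0.77768266] [[-0.673, 0.739, -0.015], [0.391, 0.339, -0.855], [-0.627, -0.582, -0.518]]
top 597.8668602331237 326.2625841712177 239.4333747552339 [ 0.26770845 -0.03343859  1.39220822] [[0.039, -0.999, -0.004], [-0.974, -0.037, -0.224], [0.223, 0.013, -0.975]]
{'time_s': 0.1, 'joint_positions': array([ 1.23518245e+00,  1.16451771e-01,  1.44218886e+00, -3.81734317e-05,
        1.58399252e+00, -3.78068154e-02]), 'joint_vel': array([ 0.00100344, -0.00116804, -0.00185093,  0.00088942,  0.00043686,
       -0.00070144]), 'joint_efforts': array([ 2.16589404e-03, -7.33672786e+01, -6.33793616e+01,  1.06083933e-04,
        5.23819530e-03,  5.65522967e-06]), 'tcp_pos': array([0.19803765, 0.64514744, 0.25263267]), 'ee_rot': array([-7.78192873e-05,  1.48354107e-01,  9.88934168e-01, -5.14751444e-04]), 'wrist_force': array([-0.02962717,  0.18319936, -0.42256316]), 'moment': array([-0.07199518,  0.01445611, -0.01327089]), 'grip_force': 0.0, 'finger_gap': 0.08551479338105006}
```

View pics/top0.png

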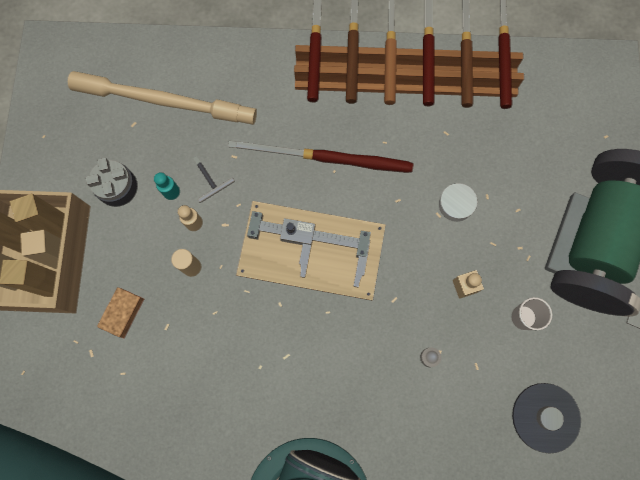

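View pics/scene0.png

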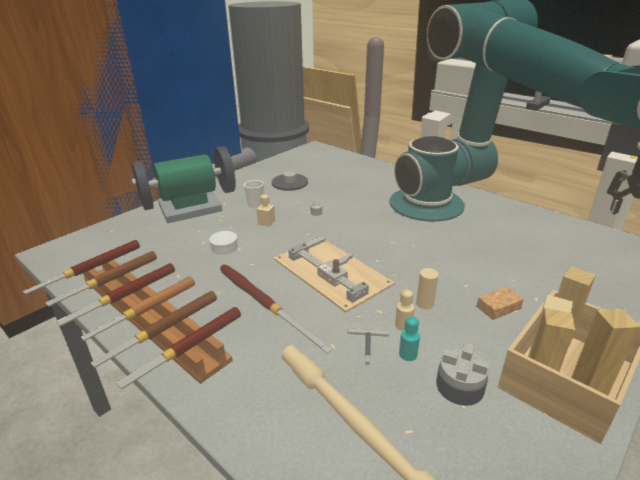

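Candidates (top view): pale finial at (188,215) with a round foot, square-footed pommel at (470,283), plain dowel without a cap at (183,260), and a turquoise look-alike at (166,185). The one at (188,215) fits: pale and capped, with a round foot. I'll confirm it in a crop.

```bash
python3 - <<'E'
from h import *
a=cv2.imread('pics/top0.png')[165:305,150:390]; b=cv2.imread('pics/scene0.png')[270:360,330:470]
A=cv2.resize(a,None,fx=3.3,fy=3.3,interpolation=cv2.INTER_CUBIC)
cv2.imwrite('pics/crop1.png',A)
cv2.imwrite('pics/crop2.png',cv2.resize(b,None,fx=4,fy=4,interpolation=cv2.INTER_CUBIC))
E
```

```text
(no output)
```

View pics/crop1.png

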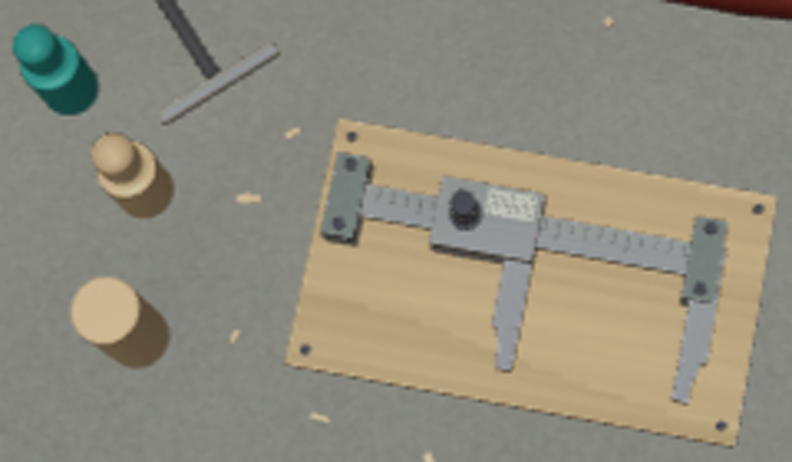

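View pics/crop2.png

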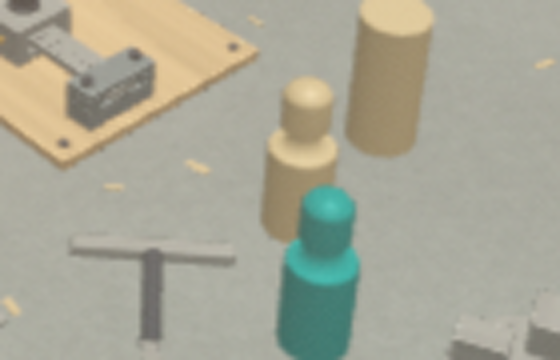

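The crops show it: the finial at crop1 (116,155) is pale with a round foot and cap. The turquoise one, the dowel and the chuck key are nearby. The moving jaw face is at crop1 (522,315), the anvil face at (682,350), and the knob at (464,203).

```bash
python3 - <<'E'
from h import *
import pickle
d=pickle.load(open('c0.pkl','rb'));T=d['top'];S=d['scene']
g=lambda x,y,z:ray(T,x/3.3+150,y/3.3+165,z)
cap=g(116,155,.091);print('cap top',cap,'scene',ray(S,406.7,294.3,.091), proj(S,cap))
sr=g(705.5,259,.043);sl=g(344,193.5,.043);u=(sl-sr)/np.linalg.norm(sl-sr)
print('saddles',sr,sl,np.linalg.norm(sl-sr),'expect .259; yaw',np.degrees(np.arctan2(-u[0],u[1])))
k=g(464,200,.080);print('knob',k)
O=sr+.006*u;O[2]=0;ux=np.array([u[1],-u[0],0])
f=lambda p:((p-O)@ux,(p-O)@u)
print('O',O,'u',u,'ux',ux);print('mouth',O-.05*ux+.03*u)
for n,p in dict(knob=k,cap=cap,jawA=g(531,265,.035),jawB=g(513,370,.035),anA=g(691,303,.035),anB=g(673,400,.035),dowel=g(106,311,.1),c1=g(340,120,.009),c2=g(776,197,.009),c3=g(736,445,.009),c4=g(287,364,.009),teal=g(37,45,.091),key=g(220,85,.01)).items():print(n,p.round(4),np.round(f(p),4))
E
```

```text
cap top [0.61726527 0.3051147  0.091     ] scene [0.61207126 0.30147103 0.091     ] (np.float64(406.8022868021182), np.float64(295.95116003863245))
saddles [ 0.57050094 -0.10234563  0.043     ] [0.60814838 0.15391379 0.043     ] 0.2590100763732556 expect .259; yaw -8.35761883185979
knob [0.59734493 0.06613906 0.08      ]
O [ 0.57137305 -0.09640935  0.        ] u [0.14535123 0.98938012 0.        ] ux [ 0.98938012 -0.14535123  0.        ]
mouth [ 0.52626458 -0.05946038  0.        ]
knob [0.5973 0.0661 0.08  ] [0.0021 0.1646]
cap [0.6173 0.3051 0.091 ] [-0.013   0.4039]
jawA [0.5633 0.0199 0.035 ] [-0.0249  0.1139]
jawB [0.4881 0.0291 0.035 ] [-0.1006  0.112 ]
anA [ 0.5403 -0.0934  0.035 ] [-0.0312 -0.0015]
anB [ 0.4713 -0.0828  0.035 ] [-0.101 -0.001]
dowel [0.5069 0.2995 0.1   ] [-0.1213  0.3824]
c1 [0.6719 0.1652 0.009 ] [0.0615 0.2735]
c2 [ 0.626  -0.1539  0.009 ] [ 0.0624 -0.0489]
c3 [ 0.4451 -0.1289  0.009 ] [-0.1202 -0.0505]
c4 [0.4905 0.1908 0.009 ] [-0.1218  0.2724]
teal [0.6941 0.3672 0.091 ] [0.054  0.4765]
key [0.695  0.2548 0.01  ] [0.0712 0.3655]
```

Caliper geometry checks out: saddle spacing is 0.259, and the knob lies on the beam line. Yaw is -8.4°, opening about 0.113. I'm turning the tool to the caliper axes first, then going towards the finial while skirting the wood box.

Emit:
{"name": "send_rows", "arguments": {"steps": [[[0,0,0],[0,0,-0.072],1],[[0,0,0],[0,0,-0.072],1],[[0,-0.035,0],[0,0,0],1],[[0,-0.035,0],[0,0,0],1],[[0,-0.035,0],[0,0,0],1],[[0,-0.035,0],[0,0,0],1],[[0,-0.035,0],[0,0,0],1],[[-0.035,-0.01,0],[0,0,0],1],[[-0.035,-0.01,0],[0,0,0],1],[[-0.035,-0.01,0],[0,0,0],1]], "force": 20}}

```text
time_s: 0.93
tcp_pos: [0.2725, 0.426, 0.2536]
ee_rot: [0.0, 0.073, 0.997, 0.0]
wrist_force: [0.3, 1.3, -0.0]
finger_gap: 0.0856
grip_force: 0.0
```

Emit:
{"name": "send_rows", "arguments": {"steps": [[[-0.0356,-0.0071,0],[0,0,0],1],[[-0.0356,-0.0071,0],[0,0,0],1],[[-0.0356,-0.0071,0],[0,0,0],1],[[-0.0356,-0.0071,0],[0,0,0],1],[[-0.0356,-0.0071,0],[0,0,0],1],[[-0.0356,-0.0071,0],[0,0,0],1],[[-0.0356,-0.0071,0],[0,0,0],1],[[-0.0356,-0.0071,0],[0,0,0],1],[[-0.0356,-0.0071,0],[0,0,0],1],[[-0.0356,-0.0071,0],[0,0,0],1]]}}

```text
time_s: 1.77
tcp_pos: [0.6152, 0.3037, 0.2528]
ee_rot: [-0.0, 0.074, 0.997, -0.0]
wrist_force: [0.6, 1.2, -0.1]
finger_gap: 0.0852
grip_force: 0.0
```

```bash
python3 - <<'E'
from h import *
import pickle
c=cam('wrist');save(c,'pics/w1.png');pickle.dump(c,open('w1.pkl','wb'))
R=np.array(c['R']);print(c['f'],c['cx'],c['cy'],-R.T@c['t'],R.round(2).tolist(),proj(c,[.617,.305,.091]),ctrl.get_state()['tcp_pos'])
E
```

```text
410.4876640578431 320.39077826439546 242.05797182665682 [0.54545079 0.31333558 0.37293697] [[0.15, 0.99, -0.0], [0.95, -0.14, 0.28], [0.27, -0.04, -0.96]] (np.float64(323.90805742151383), np.float64(229.956869106029)) [0.61958988 0.30127238 0.25159654]
```

View pics/w1.png

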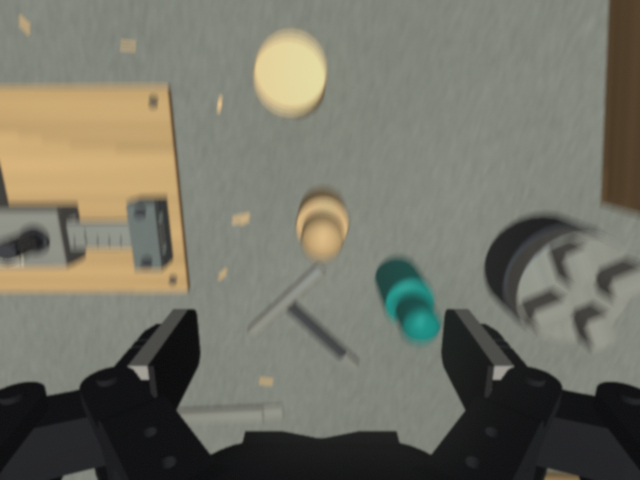

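The picture shows the finial cap at (322,237) on its foot, the dowel at (290,73), and the turquoise one at (418,320). The arm was still settling, so I'll measure from a fresh frame.

```bash
python3 - <<'E'
from h import *
for i in range(3): c=cam('wrist')
s=ctrl.get_state();print(s['tcp_pos'],s['time_s'],s['wrist_force'])
hsv=cv2.cvtColor(c['pixels'],cv2.COLOR_RGB2HSV)
m=cv2.inRange(hsv,(8,50,60),(25,200,255)); m[:140]=0;m[280:]=0;m[:,:265]=0;m[:,380:]=0
n,l,st,ce=cv2.connectedComponentsWithStats(m);i=1+st[1:,4].argmax();print(st[i],ce[i])
pts=np.argwhere(l==i)[:,::-1];
# widths per row
for v in range(st[i][1],st[i][1]+st[i][3],6):
    r=pts[pts[:,1]==v][:,0];print(v,r.min(),r.max())
bot=pts[:,1].max()
save(c,'pics/w2.png')
P0=proj(c,[.617,.305,.091]);print(P0)
tc=cam('top');sc=cam('scene')
E
```

```text
[0.61402192 0.30428468 0.25226094] 1.9667 [0.20414679 0.32474161 0.43602232]
[ 297  184   54   71 2951] [323.48085395 219.11690952]
184 321 327
190 308 338
196 303 343
202 301 345
208 300 347
214 298 349
220 297 350
226 298 349
232 300 347
238 303 345
244 306 342
250 311 337
(np.float64(324.46071390265956), np.float64(230.5593827989288))
```

Emit:
{"name": "send_rows", "arguments": {"steps": [[[-0.002,0,0.02],[0,0,0],1],[[0,0,0.02],[0,0,0],1],[[0,0,0.02],[0,0,0],1],[[0,0,0.02],[0,0,0],1],[[0,0,0.02],[0,0,0],1],[[0,0,0.02],[0,0,0],1],[[0,0,0.02],[0,0,0],1],[[0,0,0.017],[0,0,0],1],[[0,0,0],[0,0,0],1],[[0,0,0],[0,0,0],1]]}}

```text
time_s: 2.9
tcp_pos: [0.6147, 0.305, 0.0964]
ee_rot: [-0.0, 0.073, 0.997, -0.0]
wrist_force: [0.3, -0.4, 0.1]
finger_gap: 0.0851
grip_force: 0.0
```

Emit:
{"name": "send_rows", "arguments": {"steps": [[[0,0,0],[0,0,0],-0.2],[[0,0,0],[0,0,0],-0.4],[[0,0,0],[0,0,0],-0.6],[[0,0,0],[0,0,0],-1],[[0,0,0],[0,0,0],-1],[[0,0,0],[0,0,0],-1],[[0,0,0],[0,0,0],-1],[[0,0,0],[0,0,0],-1],[[0,0,0],[0,0,0],-1],[[0,0,0],[0,0,0],-1]], "force": 30}}

```text
time_s: 3.73
tcp_pos: [0.6159, 0.3046, 0.097]
ee_rot: [0.0, 0.073, 0.997, 0.0]
wrist_force: [0.6, 0.8, 5.4]
finger_gap: 0.0286
grip_force: 29.7
```

Emit:
{"name": "send_rows", "arguments": {"steps": [[[0,0,-0.004],[0,0,0],-1],[[0,0,-0.006],[0,0,0],-1],[[0,0,-0.01],[0,0,0],-1],[[0,0,-0.015],[0,0,0],-1],[[0,0,-0.02],[0,0,0],-1],[[0,0,-0.02],[0,0,0],-1],[[0,0,-0.015],[0,0,0],-1],[[0,0,-0.01],[0,0,0],-1],[[0,0,0],[0,0,0],-1],[[0,0,0],[0,0,0],-1]]}}

```text
time_s: 4.57
tcp_pos: [0.6157, 0.3044, 0.1965]
ee_rot: [0.0, 0.073, 0.997, 0.0]
wrist_force: [0.7, 0.5, -2.4]
finger_gap: 0.0289
grip_force: 29.7
```

```bash
python3 - <<'E'
from h import *
c=cam('wrist');save(c,'pics/w3.png')
s=ctrl.get_state();print(s['tcp_pos'],s['time_s'],s['wrist_force'],s['moment'],proj(c,s['tcp_pos']-[0,0,.006]),proj(c,s['tcp_pos']-[0,0,.032]),proj(c,s['tcp_pos']-[0,0,.094]))
E
```

```text
[0.61541457 0.3043401  0.19541325] 4.6167 [-0.1275028   0.11270412 -0.70737593] [-0.00393473  0.00248549 -0.01257914] (np.float64(322.4700902134913), np.float64(335.90217632039594)) (np.float64(322.16244136069616), np.float64(304.0976483204945)) (np.float64(321.7031280530827), np.float64(256.6141527053206))
```

View pics/w3.png

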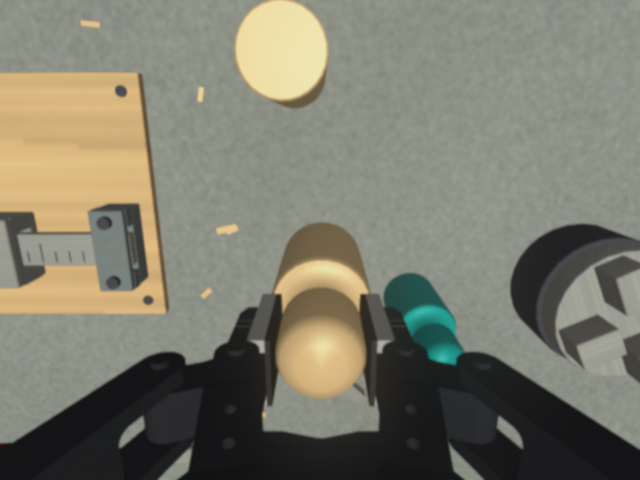

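Held upright, with the cap at (321,345) and the foot's far edge at (321,224). Carrying it to above the mouth.

Emit:
{"name": "send_rows", "arguments": {"steps": [[[0.004,-0.01,0],[0,0,0],-1],[[0.004,-0.02,0],[0,0,0],-1],[[0.004,-0.03,0],[0,0,0],-1],[[0.004,-0.035,0],[0,0,0],-1],[[0.004,-0.035,0],[0,0,0],-1],[[0.004,-0.035,0],[0,0,0],-1],[[0.004,-0.035,0],[0,0,0],-1],[[0.004,-0.035,0],[0,0,0],-1],[[0.004,-0.035,0],[0,0,0],-1],[[0.0017,-0.03,0],[0,0,0],-1]]}}

```text
time_s: 5.45
tcp_pos: [0.5326, 0.0111, 0.1952]
ee_rot: [-0.001, 0.074, 0.997, -0.0]
wrist_force: [0.8, -0.8, -0.6]
finger_gap: 0.029
grip_force: 29.8
```

Emit:
{"name": "send_rows", "arguments": {"steps": [[[0,-0.025,0],[0,0,0],-1],[[0,-0.02,0],[0,0,0],-1],[[0,-0.015,0],[0,0,0],-1],[[0,-0.009,0],[0,0,0],-1],[[0,-0.003,0],[0,0,0],-1],[[0,0,0.005],[0,0,0],-1],[[0,0,0.005],[0,0,0],-1],[[0,0,0],[0,0,0],-1],[[0,0,0],[0,0,0],-1],[[0,0,0],[0,0,0],-1]]}}

```text
time_s: 6.28
tcp_pos: [0.5239, -0.0575, 0.1862]
ee_rot: [-0.0, 0.073, 0.997, 0.0]
wrist_force: [1.0, -0.1, -1.7]
finger_gap: 0.0292
grip_force: 29.8
```

```bash
cat >> h.py <<'E'
O=np.array([.57137,-.09641,0]);U=np.array([.14535,.98938,0]);UX=np.array([.98938,-.14535,0])
def cal(p): p=np.array(p)-O; return np.round([p@UX,p@U,p[2]],4)
def w(x,y,z): return O+x*UX+y*U+[0,0,z]
E
python3 - <<'E'
from h import *
c=cam('wrist');c=cam('wrist');save(c,'pics/w4.png')
s=ctrl.get_state();t=s['tcp_pos'];print(cal(t),t,s['wrist_force'])
for n,p in dict(anA=w(-.032,0,.035),anB=w(-.101,0,.035),jawA=w(-.026,.113,.035),jawB=w(-.101,.113,.035),footR=t+[0,0,-.097]+.021*U,footL=t+[0,0,-.097]-.021*U,footFar=t+[0,0,-.097]-.021*UX).items():print(n,np.round(proj(c,p)))
E
```

```text
[-0.0525  0.0315  0.1864] [ 0.52400428 -0.0576549   0.18643951] [-0.49626315  0.38217164 -1.51059992]
anA [276. 260.]
anB [273. 159.]
jawA [438. 268.]
jawB [447. 159.]
footR [360. 256.]
footL [284. 256.]
footFar [322. 219.]
```

View pics/w4.png

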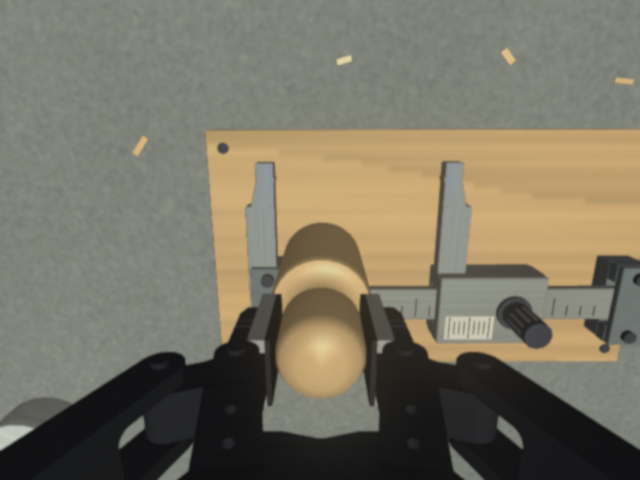

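Clear of the anvil (face at column 276, foot 284–360) and of the moving jaw (column 440). Lowering.

Emit:
{"name": "send_rows", "arguments": {"steps": [[[0,0,0.005],[0,0,0],-1],[[0,0,0.01],[0,0,0],-1],[[0,0,0.012],[0,0,0],-1],[[0,0,0.012],[0,0,0],-1],[[0,0,0.012],[0,0,0],-1],[[0,0,0.01],[0,0,0],-1],[[0,0,0.007],[0,0,0],-1],[[0,0,0.004],[0,0,0],-1],[[0,0,0],[0,0,0],-1],[[0,0,0],[0,0,0],-1]]}}

```text
time_s: 7.22
tcp_pos: [0.524, -0.058, 0.1145]
ee_rot: [0.0, 0.073, 0.997, 0.0]
wrist_force: [0.5, 0.1, -1.9]
finger_gap: 0.0291
grip_force: 29.8
```

Emit:
{"name": "send_rows", "arguments": {"steps": [[[0,0,0.0005],[0,0,0],-1],[[0,0,0.0005],[0,0,0],-1],[[0,0,0.0005],[0,0,0],-1],[[0,0,0.0005],[0,0,0],-1],[[0,0,0.0005],[0,0,0],-1],[[0,0,0.0005],[0,0,0],-1],[[0,0,0.0005],[0,0,0],-1],[[0,0,0.0005],[0,0,0],-1],[[0,0,0],[0,0,0],-1],[[0,0,0],[0,0,0],-1]]}}

```text
time_s: 8.05
tcp_pos: [0.5238, -0.058, 0.1103]
ee_rot: [-0.0, 0.073, 0.997, 0.0]
wrist_force: [1.0, -0.4, -1.0]
finger_gap: 0.0289
grip_force: 29.8
```

Emit:
{"name": "send_rows", "arguments": {"steps": [[[0,0,0.0005],[0,0,0],-1],[[0,0,0.0005],[0,0,0],-1],[[0,0,0.0005],[0,0,0],-1],[[0,0,0.0005],[0,0,0],-1],[[0,0,0.0005],[0,0,0],-1],[[0,0,0.0005],[0,0,0],-1],[[0,0,0],[0,0,0],-1],[[0,0,0],[0,0,0],-1],[[0,0,0],[0,0,0],-1],[[0,0,0],[0,0,0],-1]]}}

```text
time_s: 8.88
tcp_pos: [0.5239, -0.058, 0.1073]
ee_rot: [0.0, 0.073, 0.997, -0.0]
wrist_force: [0.1, -0.2, -0.5]
finger_gap: 0.0292
grip_force: 29.8
```

Emit:
{"name": "send_rows", "arguments": {"steps": [[[0,0,0.0003],[0,0,0],-1],[[0,0,0.0003],[0,0,0],-1],[[0,0,0.0003],[0,0,0],-1],[[0,0,0.0003],[0,0,0],-1],[[0,0,0.0003],[0,0,0],-1],[[0,0,0],[0,0,0],-1],[[0,0,0],[0,0,0],-1],[[0,0,0],[0,0,0],-1],[[0,0,0],[0,0,0],-1],[[0,0,0],[0,0,0],-1]]}}

```text
time_s: 9.72
tcp_pos: [0.524, -0.058, 0.1061]
ee_rot: [0.0, 0.073, 0.997, -0.0]
wrist_force: [0.1, 0.9, 4.3]
finger_gap: 0.0294
grip_force: 30.3
```

In contact with the board (about 5 N down). Releasing.

Emit:
{"name": "send_rows", "arguments": {"steps": [[[0,0,0],[0,0,0],-0.25],[[0,0,0],[0,0,0],-0.2],[[0,0,0],[0,0,0],-0.1],[[0,0,0],[0,0,0],0],[[0,0,0],[0,0,0],0.1],[[0,0,0],[0,0,0],0.3],[[0,0,0],[0,0,0],0.3],[[0,0,0],[0,0,0],0.3],[[0,0,0],[0,0,0],0.3],[[0,0,0],[0,0,0],0.3]]}}

```text
time_s: 10.55
tcp_pos: [0.5239, -0.058, 0.1058]
ee_rot: [0.0, 0.073, 0.997, -0.0]
wrist_force: [-0.0, -0.1, 0.3]
finger_gap: 0.0557
grip_force: 0.0
```

Emit:
{"name": "send_rows", "arguments": {"steps": [[[0,0,-0.005],[0,0,0],0.3],[[0,0,-0.01],[0,0,0],0.3],[[0,0,-0.01],[0,0,0],0.3],[[0,0,-0.01],[0,0,0],0.3],[[0,0,-0.015],[0,0,0],0.3],[[0,0,-0.015],[0,0,0],0.3],[[0,0,-0.015],[0,0,0],0.3],[[0,0,-0.01],[0,0,0],0.3],[[0,0,0],[0,0,0],0.3],[[0,0,0],[0,0,0],0.3]]}}

```text
time_s: 11.38
tcp_pos: [0.524, -0.058, 0.1963]
ee_rot: [0.001, 0.073, 0.997, -0.0]
wrist_force: [-0.5, 0.1, -0.0]
finger_gap: 0.0555
grip_force: 0.0
```

```bash
python3 - <<'E'
from h import *
c=cam('wrist');save(c,'pics/w5.png');t=cam('top');save(t,'pics/t5.png')
s=ctrl.get_state();print(cal(s['tcp_pos']),s['finger_gap'])
f=w(-.0525,.0315,.009)
for n,p in dict(anA=w(-.032,0,.035),anB=w(-.101,0,.035),cap=f+[0,0,.091],footR=f+.02*U,footL=f-.02*U,footFar=f-.02*UX,knob=w(0,.165,.08),jA=w(-.026,.113,.035)).items():print(n,np.round(proj(c,p)))
E
```

```text
[-0.0528  0.0311  0.195 ] 0.05549770224795031
anA [279. 255.]
anB [275. 158.]
cap [323. 256.]
footR [348. 219.]
footL [296. 219.]
footFar [322. 193.]
knob [533. 324.]
jA [435. 263.]
```

View pics/w5.png

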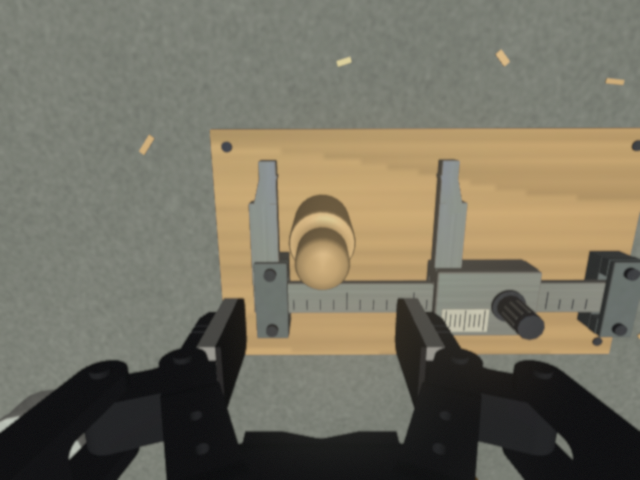

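The finial stands clear of both jaws; the cap at (323,259) matches the prediction, and foot diameter is about 41 mm. The knob top is at (527,322), so y is about 0.162. Going above the knob.

Emit:
{"name": "send_rows", "arguments": {"steps": [[[-0.003,0.007,0],[0,0,0],-0.06],[[-0.007,0.017,0],[0,0,0],-0.06],[[-0.008,0.02,0],[0,0,0],-0.06],[[-0.008,0.02,0],[0,0,0],-0.06],[[-0.008,0.02,0],[0,0,0],-0.06],[[-0.008,0.02,0],[0,0,0],-0.06],[[-0.007,0.017,0],[0,0,0],-0.06],[[-0.004,0.01,0],[0,0,0],-0.06],[[0,0,0],[0,0,0],-0.06],[[0,0,0],[0,0,0],-0.06]]}}

```text
time_s: 12.32
tcp_pos: [0.5953, 0.064, 0.1951]
ee_rot: [-0.001, 0.073, 0.997, -0.0]
wrist_force: [0.3, 0.7, -0.1]
finger_gap: 0.0402
grip_force: 0.0
```

```bash
python3 - <<'E'
from h import *
c=cam('wrist');c=cam('wrist');save(c,'pics/w6.png')
s=ctrl.get_state();print(cal(s['tcp_pos']),s['finger_gap'],s['wrist_force'])
for n,p in dict(knob=w(0,.163,.08),kf=w(-.009,.163,.08),finial=w(-.0525,.0315,.1),jA=w(-.026,.113,.035),jB=w(-.101,.113,.035)).items():print(n,np.round(proj(c,p)))
E
```

```text
[0.0003 0.1614 0.1956] 0.04026873430676593 [ 0.47236317 -0.24780107  0.35293627]
knob [324. 246.]
kf [324. 232.]
finial [ 70. 160.]
jA [251. 191.]
jB [245.  74.]
```

View pics/w6.png

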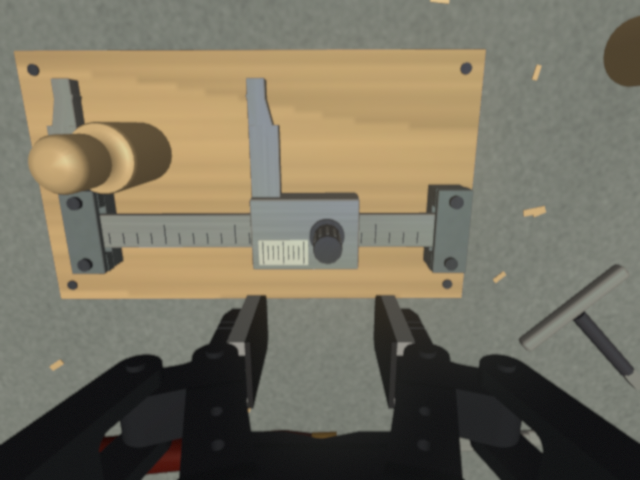

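Knob top at (328,250), so it's at about (0.002, 0.165) in the caliper frame, and the pads will straddle it with roughly 11 mm each side. Descending.

Emit:
{"name": "send_rows", "arguments": {"steps": [[[-0.001,0.003,0.005],[0,0,0],-0.06],[[0,0,0.015],[0,0,0],-0.06],[[0,0,0.015],[0,0,0],-0.06],[[0,0,0.015],[0,0,0],-0.06],[[0,0,0.015],[0,0,0],-0.06],[[0,0,0.015],[0,0,0],-0.06],[[0,0,0.015],[0,0,0],-0.06],[[0,0,0.012],[0,0,0],-0.06],[[0,0,0.007],[0,0,0],-0.06],[[0,0,0.003],[0,0,0],-0.06]]}}

```text
time_s: 13.25
tcp_pos: [0.5962, 0.0665, 0.0768]
ee_rot: [-0.001, 0.073, 0.997, -0.0]
wrist_force: [0.3, -0.3, 0.3]
finger_gap: 0.0398
grip_force: 0.0
```

Emit:
{"name": "send_rows", "arguments": {"steps": [[[0,-0.0005,0],[0,0,0],-0.06],[[0,-0.001,0],[0,0,0],-0.06],[[0,-0.001,0],[0,0,0],-0.06],[[0,-0.001,0],[0,0,0],-0.06],[[0,-0.001,0],[0,0,0],-0.06],[[0,-0.001,0],[0,0,0],-0.06],[[0,-0.001,0],[0,0,0],-0.06],[[0,-0.001,0],[0,0,0],-0.06],[[0,0,0],[0,0,0],-0.06],[[0,0,0],[0,0,0],-0.06]]}}

```text
time_s: 14.08
tcp_pos: [0.5958, 0.0592, 0.0788]
ee_rot: [-0.0, 0.073, 0.997, -0.0]
wrist_force: [-0.3, 0.1, 0.5]
finger_gap: 0.0401
grip_force: 0.0
```

Emit:
{"name": "send_rows", "arguments": {"steps": [[[0,-0.0005,0],[0,0,0],-0.06],[[0,-0.0005,0],[0,0,0],-0.06],[[0,-0.0005,0],[0,0,0],-0.06],[[0,-0.0005,0],[0,0,0],-0.06],[[0,-0.0005,0],[0,0,0],-0.06],[[0,-0.0005,0],[0,0,0],-0.06],[[0,-0.0005,0],[0,0,0],-0.06],[[0,-0.0005,0],[0,0,0],-0.06],[[0,-0.0005,0],[0,0,0],-0.06],[[0,-0.0005,0],[0,0,0],-0.06]]}}

```text
time_s: 14.92
tcp_pos: [0.5951, 0.0544, 0.0789]
ee_rot: [0.0, 0.073, 0.997, 0.0]
wrist_force: [1.5, 4.1, 1.4]
finger_gap: 0.0404
grip_force: 2.0
```

Emit:
{"name": "send_rows", "arguments": {"steps": [[[0,-0.0005,0],[0,0,0],-0.06],[[0,-0.0005,0],[0,0,0],-0.06],[[0,-0.0005,0],[0,0,0],-0.06],[[0,-0.0005,0],[0,0,0],-0.06],[[0,-0.0005,0],[0,0,0],-0.06],[[0,-0.0005,0],[0,0,0],-0.06],[[0,-0.0005,0],[0,0,0],-0.06],[[0,-0.0005,0],[0,0,0],-0.06],[[0,-0.0005,0],[0,0,0],-0.06],[[0,-0.0005,0],[0,0,0],-0.06]]}}

```text
time_s: 15.75
tcp_pos: [0.5944, 0.0493, 0.0788]
ee_rot: [0.0, 0.073, 0.997, 0.0]
wrist_force: [0.2, 3.3, 3.0]
finger_gap: 0.0401
grip_force: 2.0
```

Knob contact, sliding at about 4 N friction. Jaw face at about 0.107, with about 65 mm of travel left. Pushing on.

Emit:
{"name": "send_rows", "arguments": {"steps": [[[0,-0.001,0],[0,0,0],-0.06],[[0,-0.0015,0],[0,0,0],-0.06],[[0,-0.002,0],[0,0,0],-0.06],[[0,-0.002,0],[0,0,0],-0.06],[[0,-0.002,0],[0,0,0],-0.06],[[0,-0.002,0],[0,0,0],-0.06],[[0,-0.002,0],[0,0,0],-0.06],[[0,-0.002,0],[0,0,0],-0.06],[[0,-0.002,0],[0,0,0],-0.06],[[0,-0.002,0],[0,0,0],-0.06]]}}

```text
time_s: 16.58
tcp_pos: [0.5916, 0.0308, 0.0788]
ee_rot: [0.0, 0.073, 0.997, -0.0]
wrist_force: [0.7, 4.4, 2.8]
finger_gap: 0.04
grip_force: 2.1
```

Emit:
{"name": "send_rows", "arguments": {"steps": [[[0,-0.002,0],[0,0,0],-0.06],[[0,-0.002,0],[0,0,0],-0.06],[[0,-0.002,0],[0,0,0],-0.06],[[0,-0.002,0],[0,0,0],-0.06],[[0,-0.002,0],[0,0,0],-0.06],[[0,-0.002,0],[0,0,0],-0.06],[[0,-0.002,0],[0,0,0],-0.06],[[0,-0.0015,0],[0,0,0],-0.06],[[0,-0.0015,0],[0,0,0],-0.06],[[0,-0.001,0],[0,0,0],-0.06]]}}

```text
time_s: 17.42
tcp_pos: [0.589, 0.013, 0.0788]
ee_rot: [-0.0, 0.073, 0.997, -0.0]
wrist_force: [1.2, 3.1, 1.9]
finger_gap: 0.0402
grip_force: 2.0
```

```bash
python3 - <<'E'
from h import *
c=cam('wrist');save(c,'pics/w7.png')
s=ctrl.get_state();t=cal(s['tcp_pos']);f=t[1]+s['finger_gap']/2-.061;print(t,s['finger_gap'],s['wrist_force'],'jaw face est',f)
for n,p in dict(anA=w(-.032,0,.035),anB=w(-.1,0,.035),fin=w(-.0525,.0315,.1),footL=w(-.0525,.0115,.071),footR=w(-.0525,.052,.071),jA=w(-.05,f,.035),jB=w(-.101,f,.035)).items():print(n,np.round(proj(c,p)))
E
```

```text
[0.0015 0.1107 0.0788] 0.039888793331202925 [1.24309482 2.66550215 1.8718385 ] jaw face est 0.06964439666560146
anA [ 51. 219.]
anB [17. 36.]
fin [ -3. 195.]
footL [  3. 180.]
footR [133. 180.]
jA [218. 174.]
jB [208.  32.]
```

View pics/w7.png

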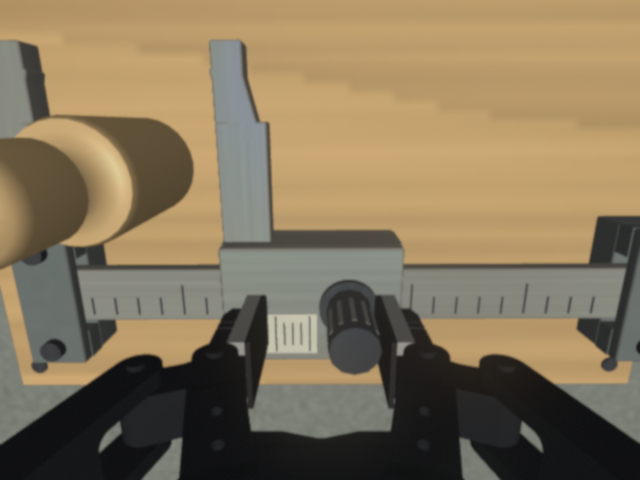

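Face at column 219 as predicted (0.070), knob between the pads at (355,350), foot clear. Approaching more slowly.

Emit:
{"name": "send_rows", "arguments": {"steps": [[[0,-0.0014,0],[0,0,0],-0.06],[[0,-0.0014,0],[0,0,0],-0.06],[[0,-0.0014,0],[0,0,0],-0.06],[[0,-0.0014,0],[0,0,0],-0.06],[[0,-0.0014,0],[0,0,0],-0.06],[[0,-0.0014,0],[0,0,0],-0.06],[[0,-0.0014,0],[0,0,0],-0.06],[[0,-0.0014,0],[0,0,0],-0.06],[[0,-0.0012,0],[0,0,0],-0.06],[[0,-0.001,0],[0,0,0],-0.06]]}}

```text
time_s: 18.3
tcp_pos: [0.587, -0.0002, 0.0788]
ee_rot: [0.0, 0.073, 0.997, -0.0]
wrist_force: [1.9, 4.5, 2.8]
finger_gap: 0.0401
grip_force: 2.0
```

Emit:
{"name": "send_rows", "arguments": {"steps": [[[0,-0.0005,0],[0,0,0],-0.06],[[0,-0.0005,0],[0,0,0],-0.06],[[0,-0.0005,0],[0,0,0],-0.06],[[0,-0.0005,0],[0,0,0],-0.06],[[0,-0.0005,0],[0,0,0],-0.06],[[0,-0.0005,0],[0,0,0],-0.06],[[0,-0.0005,0],[0,0,0],-0.06],[[0,-0.0005,0],[0,0,0],-0.06],[[0,-0.0005,0],[0,0,0],-0.06],[[0,-0.0005,0],[0,0,0],-0.06]]}}

```text
time_s: 19.13
tcp_pos: [0.5863, -0.0049, 0.0788]
ee_rot: [0.0, 0.073, 0.997, 0.0]
wrist_force: [2.8, 4.9, 2.6]
finger_gap: 0.0406
grip_force: 2.5
```

Emit:
{"name": "send_rows", "arguments": {"steps": [[[0,-0.0004,0],[0,0,0],-0.06],[[0,-0.0004,0],[0,0,0],-0.06],[[0,-0.0004,0],[0,0,0],-0.06],[[0,-0.0004,0],[0,0,0],-0.06],[[0,-0.0004,0],[0,0,0],-0.06],[[0,-0.0004,0],[0,0,0],-0.06],[[0,-0.0004,0],[0,0,0],-0.06],[[0,-0.0004,0],[0,0,0],-0.06],[[0,0,0],[0,0,0],-0.06],[[0,0,0],[0,0,0],-0.06]]}}

```text
time_s: 19.97
tcp_pos: [0.5859, -0.0081, 0.0788]
ee_rot: [0.0, 0.073, 0.997, 0.0]
wrist_force: [2.1, 3.9, 2.3]
finger_gap: 0.0401
grip_force: 2.2
```

```bash
python3 - <<'E'
from h import *
s=ctrl.get_state();c=cam('top');S=cam('scene');W=cam('wrist');save(c,'pics/t8.png');save(W,'pics/w8.png')
t=cal(s['tcp_pos']);f=t[1]+s['finger_gap']/2-.061;print(t,s['finger_gap'],s['wrist_force'],s['moment'],'jaw face est',f)
cv2.imwrite('pics/s8.png',cv2.resize(cv2.cvtColor(S['pixels'],cv2.COLOR_RGB2BGR)[210:310,260:400],None,fx=5,fy=5,interpolation=cv2.INTER_CUBIC))
E
```

```text
[0.0015 0.0894 0.0788] 0.04012342941233872 [2.06811832 3.88549172 2.31971598] [ 0.69296754 -0.41164309 -0.01608756] jaw face est 0.04846171470616936
```

View pics/w8.png

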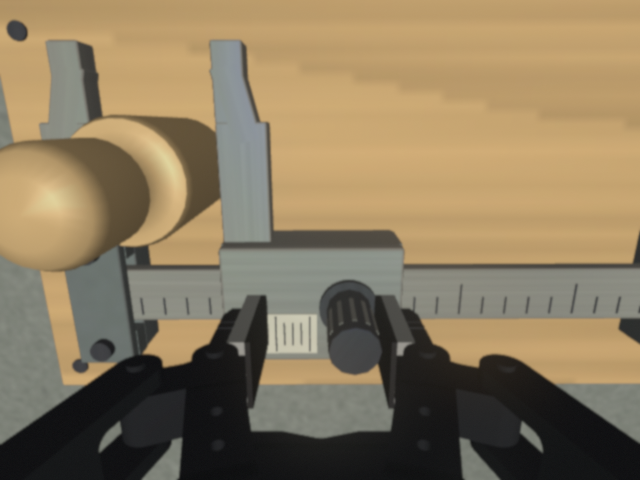

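The picture shows the jaw now touching the foot at (220,165), with the finial being carried towards the anvil. That was an eleventh view, one over the limit; from here I go by force alone.

Emit:
{"name": "send_rows", "arguments": {"steps": [[[0,-0.0003,0],[0,0,0],-0.06],[[0,-0.0003,0],[0,0,0],-0.06],[[0,-0.0003,0],[0,0,0],-0.06],[[0,-0.0003,0],[0,0,0],-0.06],[[0,-0.0003,0],[0,0,0],-0.06],[[0,-0.0003,0],[0,0,0],-0.06],[[0,-0.0003,0],[0,0,0],-0.06],[[0,-0.0003,0],[0,0,0],-0.06],[[0,-0.0003,0],[0,0,0],-0.06],[[0,-0.0003,0],[0,0,0],-0.06]]}}

```text
time_s: 20.95
tcp_pos: [0.5855, -0.0111, 0.0789]
ee_rot: [0.0, 0.073, 0.997, 0.0]
wrist_force: [2.8, 3.8, 2.1]
finger_gap: 0.04
grip_force: 2.5
```

Emit:
{"name": "send_rows", "arguments": {"steps": [[[0,-0.0001,0],[0,0,0],-0.06],[[0,-0.0001,0],[0,0,0],-0.06],[[0,-0.0001,0],[0,0,0],-0.06],[[0,-0.0001,0],[0,0,0],-0.06],[[0,-0.0001,0],[0,0,0],-0.06],[[0,-0.0001,0],[0,0,0],-0.06],[[0,0,0],[0,0,0],-0.06],[[0,0,0],[0,0,0],-0.06],[[0,0,0],[0,0,0],-0.06],[[0,0,0],[0,0,0],-0.06]]}}

```text
time_s: 21.78
tcp_pos: [0.5854, -0.0117, 0.0789]
ee_rot: [0.0, 0.073, 0.997, 0.0]
wrist_force: [3.6, 4.0, 1.8]
finger_gap: 0.0396
grip_force: 2.4
```

A sideways load has built up from pad friction on the knob. I'll back off to relieve it, then re-approach.

Emit:
{"name": "send_rows", "arguments": {"steps": [[[0,0.001,0],[0,0,0],-0.06],[[0,0.001,0],[0,0,0],-0.06],[[0,0.001,0],[0,0,0],-0.06],[[0,0,0],[0,0,0],-0.06],[[0,0,0],[0,0,0],-0.06],[[0,0,0],[0,0,0],-0.06],[[0,0,0],[0,0,0],-0.06],[[0,0,0],[0,0,0],-0.06],[[0,0,0],[0,0,0],-0.06],[[0,0,0],[0,0,0],-0.06]]}}

```text
time_s: 22.62
tcp_pos: [0.5858, -0.0088, 0.0788]
ee_rot: [0.0, 0.073, 0.997, -0.0]
wrist_force: [0.2, -0.3, 1.2]
finger_gap: 0.0403
grip_force: 0.0
```

```bash
python3 - <<'E'
from h import *
s=ctrl.get_state();print(cal(s['tcp_pos']),s['wrist_force'],s['finger_gap'])
E
```

```text
[0.0015 0.0888 0.0788] [ 0.17425832 -0.27392563  1.19727961] 0.04025568929712576
```

Emit:
{"name": "send_rows", "arguments": {"steps": [[[0,-0.0005,0],[0,0,0],-0.06],[[0,-0.0005,0],[0,0,0],-0.06],[[0,-0.0005,0],[0,0,0],-0.06],[[0,-0.0005,0],[0,0,0],-0.06],[[0,-0.0005,0],[0,0,0],-0.06],[[0,-0.0002,0],[0,0,0],-0.06],[[0,-0.0002,0],[0,0,0],-0.06],[[0,-0.0001,0],[0,0,0],-0.06],[[0,-0.0001,0],[0,0,0],-0.06],[[0,0,0],[0,0,0],-0.06]]}}

```text
time_s: 23.45
tcp_pos: [0.5854, -0.0116, 0.0789]
ee_rot: [0.0, 0.073, 0.997, 0.0]
wrist_force: [-0.1, 3.6, 0.8]
finger_gap: 0.0402
grip_force: 1.7
```

Emit:
{"name": "send_rows", "arguments": {"steps": [[[0,-5e-05,0],[0,0,0],-0.06],[[0,-5e-05,0],[0,0,0],-0.06],[[0,-5e-05,0],[0,0,0],-0.06],[[0,-5e-05,0],[0,0,0],-0.06],[[0,-5e-05,0],[0,0,0],-0.06],[[0,-5e-05,0],[0,0,0],-0.06],[[0,-5e-05,0],[0,0,0],-0.06],[[0,-5e-05,0],[0,0,0],-0.06],[[0,0,0],[0,0,0],-0.06],[[0,0,0],[0,0,0],-0.06]]}}

```text
time_s: 24.28
tcp_pos: [0.5853, -0.0122, 0.0788]
ee_rot: [0.0, 0.073, 0.997, 0.0]
wrist_force: [1.4, 4.6, 2.1]
finger_gap: 0.0403
grip_force: 2.5
```

Emit:
{"name": "send_rows", "arguments": {"steps": [[[-2e-06,-5e-05,0],[0,0,0],-0.06],[[-2e-06,-5e-05,0],[0,0,0],-0.06],[[-2e-06,-5e-05,0],[0,0,0],-0.06],[[-2e-06,-5e-05,0],[0,0,0],-0.06],[[-2e-06,-5e-05,0],[0,0,0],-0.06],[[-2e-06,-5e-05,0],[0,0,0],-0.06],[[-2e-06,-5e-05,0],[0,0,0],-0.06],[[-2e-06,-5e-05,0],[0,0,0],-0.06],[[-2e-06,-5e-05,0],[0,0,0],-0.06],[[0,0,0],[0,0,0],-0.06]]}}

```text
time_s: 25.12
tcp_pos: [0.5852, -0.0127, 0.0788]
ee_rot: [-0.0, 0.073, 0.997, -0.0]
wrist_force: [0.9, 4.2, 2.0]
finger_gap: 0.0402
grip_force: 2.4
```

Emit:
{"name": "send_rows", "arguments": {"steps": [[[-2e-06,-5e-05,0],[0,0,0],-0.06],[[-2e-06,-5e-05,0],[0,0,0],-0.06],[[-2e-06,-5e-05,0],[0,0,0],-0.06],[[-2e-06,-5e-05,0],[0,0,0],-0.06],[[-2e-06,-5e-05,0],[0,0,0],-0.06],[[-2e-06,-5e-05,0],[0,0,0],-0.06],[[-2e-06,-5e-05,0],[0,0,0],-0.06],[[-2e-06,-5e-05,0],[0,0,0],-0.06],[[-2e-06,-5e-05,0],[0,0,0],-0.06],[[0,0,0],[0,0,0],-0.06]]}}

```text
time_s: 25.95
tcp_pos: [0.5851, -0.0131, 0.0788]
ee_rot: [-0.0, 0.073, 0.997, -0.0]
wrist_force: [1.6, 4.6, 3.3]
finger_gap: 0.0406
grip_force: 2.4
```

Emit:
{"name": "send_rows", "arguments": {"steps": [[[-2e-06,-5e-05,0],[0,0,0],-0.06],[[-2e-06,-5e-05,0],[0,0,0],-0.06],[[-2e-06,-5e-05,0],[0,0,0],-0.06],[[-2e-06,-5e-05,0],[0,0,0],-0.06],[[-2e-06,-5e-05,0],[0,0,0],-0.06],[[-2e-06,-5e-05,0],[0,0,0],-0.06],[[-2e-06,-5e-05,0],[0,0,0],-0.06],[[-2e-06,-5e-05,0],[0,0,0],-0.06],[[-2e-06,-5e-05,0],[0,0,0],-0.06],[[0,0,0],[0,0,0],-0.06]]}}

```text
time_s: 26.78
tcp_pos: [0.5851, -0.0135, 0.0788]
ee_rot: [-0.0, 0.073, 0.997, -0.0]
wrist_force: [1.3, 4.6, 3.5]
finger_gap: 0.0404
grip_force: 2.4
```

Emit:
{"name": "send_rows", "arguments": {"steps": [[[-2e-06,-5e-05,0],[0,0,0],-0.06],[[-2e-06,-5e-05,0],[0,0,0],-0.06],[[-2e-06,-5e-05,0],[0,0,0],-0.06],[[-2e-06,-5e-05,0],[0,0,0],-0.06],[[-2e-06,-5e-05,0],[0,0,0],-0.06],[[-2e-06,-5e-05,0],[0,0,0],-0.06],[[-2e-06,-5e-05,0],[0,0,0],-0.06],[[-2e-06,-5e-05,0],[0,0,0],-0.06],[[-2e-06,-5e-05,0],[0,0,0],-0.06],[[0,0,0],[0,0,0],-0.06]]}}

```text
time_s: 27.62
tcp_pos: [0.585, -0.014, 0.0788]
ee_rot: [-0.0, 0.073, 0.997, 0.0]
wrist_force: [1.0, 5.5, 3.8]
finger_gap: 0.0403
grip_force: 2.4
```

Emit:
{"name": "send_rows", "arguments": {"steps": [[[-2e-06,-4e-05,0],[0,0,0],-0.06],[[-2e-06,-4e-05,0],[0,0,0],-0.06],[[-2e-06,-4e-05,0],[0,0,0],-0.06],[[-2e-06,-4e-05,0],[0,0,0],-0.06],[[-2e-06,-4e-05,0],[0,0,0],-0.06],[[-2e-06,-4e-05,0],[0,0,0],-0.06],[[-2e-06,-4e-05,0],[0,0,0],-0.06],[[-2e-06,-4e-05,0],[0,0,0],-0.06],[[0,0,0],[0,0,0],-0.06],[[0,0,0],[0,0,0],-0.06]]}}

```text
time_s: 28.45
tcp_pos: [0.5851, -0.0142, 0.0788]
ee_rot: [0.0, 0.073, 0.997, 0.0]
wrist_force: [1.6, 6.1, 3.6]
finger_gap: 0.0401
grip_force: 3.0
```

Emit:
{"name": "send_rows", "arguments": {"steps": [[[0,-2e-05,0],[0,0,0],-0.06],[[0,-2e-05,0],[0,0,0],-0.06],[[0,-2e-05,0],[0,0,0],-0.06],[[0,-2e-05,0],[0,0,0],-0.06],[[0,-2e-05,0],[0,0,0],-0.06],[[0,-2e-05,0],[0,0,0],-0.06],[[0,0,0],[0,0,0],-0.06],[[0,0,0],[0,0,0],-0.06],[[0,0,0],[0,0,0],-0.06],[[0,0,0],[0,0,0],-0.06]]}}

```text
time_s: 29.28
tcp_pos: [0.5851, -0.0143, 0.0788]
ee_rot: [0.0, 0.073, 0.997, 0.0]
wrist_force: [2.0, 6.3, 3.3]
finger_gap: 0.0405
grip_force: 3.2
```

Nip is building: total about 6.4 N against 4 N sliding friction, so about 2.4 N on the wood. A little more.

Emit:
{"name": "send_rows", "arguments": {"steps": [[[0,-2e-05,0],[0,0,0],-0.06],[[0,-2e-05,0],[0,0,0],-0.06],[[0,-2e-05,0],[0,0,0],-0.06],[[0,-2e-05,0],[0,0,0],-0.06],[[0,-2e-05,0],[0,0,0],-0.06],[[0,-2e-05,0],[0,0,0],-0.06],[[0,-2e-05,0],[0,0,0],-0.06],[[0,-2e-05,0],[0,0,0],-0.06],[[0,0,0],[0,0,0],-0.06],[[0,0,0],[0,0,0],-0.06]]}}

```text
time_s: 30.12
tcp_pos: [0.5851, -0.0144, 0.0789]
ee_rot: [0.0, 0.073, 0.997, 0.0]
wrist_force: [1.3, 6.9, 3.5]
finger_gap: 0.04
grip_force: 3.5
```

Emit:
{"name": "send_rows", "arguments": {"steps": [[[0,-2e-05,0],[0,0,0],-0.06],[[0,-2e-05,0],[0,0,0],-0.06],[[0,-2e-05,0],[0,0,0],-0.06],[[0,-2e-05,0],[0,0,0],-0.06],[[0,-2e-05,0],[0,0,0],-0.06],[[0,-2e-05,0],[0,0,0],-0.06],[[0,-2e-05,0],[0,0,0],-0.06],[[0,-2e-05,0],[0,0,0],-0.06],[[0,0,0],[0,0,0],-0.06],[[0,0,0],[0,0,0],-0.06]]}}

```text
time_s: 30.95
tcp_pos: [0.5851, -0.0145, 0.0789]
ee_rot: [0.0, 0.073, 0.997, 0.0]
wrist_force: [1.7, 7.5, 2.9]
finger_gap: 0.04
grip_force: 3.8
```

Nip about 3.6 N. Backing off gently to the middle, then lifting away.

Emit:
{"name": "send_rows", "arguments": {"steps": [[[0,0.0001,0],[0,0,0],-0.06],[[0,0.0002,0],[0,0,0],-0.06],[[0,0.0005,0],[0,0,0],-0.06],[[0,0.001,0],[0,0,0],-0.06],[[0,0.002,0],[0,0,0],-0.06],[[0,0.002,0],[0,0,0],-0.06],[[0,0.002,0],[0,0,0],-0.06],[[0,0.002,0],[0,0,0],-0.06],[[0,0.001,0],[0,0,0],-0.06],[[0,0,0],[0,0,0],-0.06]]}}

```text
time_s: 31.78
tcp_pos: [0.5865, -0.0038, 0.0788]
ee_rot: [-0.0, 0.073, 0.997, -0.0]
wrist_force: [-0.1, -0.2, -0.1]
finger_gap: 0.0404
grip_force: 0.0
```

Emit:
{"name": "send_rows", "arguments": {"steps": [[[0,0,-0.004],[0,0,0],-0.06],[[0,0,-0.008],[0,0,0],-0.06],[[0,0,-0.012],[0,0,0],-0.06],[[0,0,-0.015],[0,0,0],-0.06],[[0,0,-0.015],[0,0,0],-0.06],[[0,0,-0.02],[0,0,0],-0.06],[[0,0,-0.02],[0,0,0],-0.06],[[0,0,-0.015],[0,0,0],-0.06],[[0,0,-0.01],[0,0,0],-0.06],[[0,0,0],[0,0,0],-0.06]]}}

```text
time_s: 32.62
tcp_pos: [0.5872, -0.0041, 0.2007]
ee_rot: [0.002, 0.073, 0.997, 0.0]
wrist_force: [1.1, 0.2, 1.1]
finger_gap: 0.0404
grip_force: 0.0
```

```bash
python3 - <<'E'
from h import *
c=cam('wrist');c=cam('wrist')
s=ctrl.get_state();print(cal(s['tcp_pos']),s['wrist_force'],s['time_s'])
# pale finial vs. grey steel: widths of grey (steel) and wood along image rows near the foot
hsv=cv2.cvtColor(c['pixels'],cv2.COLOR_RGB2HSV)
for n,x in(('near',-.095),('mid',-.08)):
    u0,v0=proj(c,w(x,-.02,.035));u1,_=proj(c,w(x,.08,.035));v=int(round(v0))
    g=np.flatnonzero(hsv[v,:,1]<45);g=g[(g>u0-15)&(g<u1)]
    sp=[k for k in np.split(g,np.flatnonzero(np.diff(g)>3)+1) if len(k)>5]
    print(n,v,[(k[0],k[-1]) for k in sp],[cal(ray(c,k[j],v,.035))[1] for k in sp for j in(0,-1)])
print('cap pred',proj(c,w(-.0525,.0207,.1)))
save(c,'pics/w9.png')
E
```

```text
[0.0015 0.0935 0.1975] [ 0.05512383  0.03874755 -0.60752583] 32.7167
near 82 [(np.int64(160), np.int64(179)), (np.int64(243), np.int64(261))] [np.float64(-0.0109), np.float64(0.0014), np.float64(0.0428), np.float64(0.0545)]
mid 106 [(np.int64(160), np.int64(182)), (np.int64(244), np.int64(264))] [np.float64(-0.0125), np.float64(0.002), np.float64(0.0427), np.float64(0.0558)]
cap pred (np.float64(182.5914022372287), np.float64(156.08320777583603))
```

Opening is 41 mm at both rows, which matches the foot and shows the jaw stayed put and square. The arm is clear, so I'm handing in.

```bash
python3 -c "
from h import *
print(order.sign_off())"
```

```text
the job is handed in; nothing more can be done
None
```

The finial is standing well in between the jaws and nipped at about 41 mm opening; the last push put roughly 3.6 N on the wood, the jaw stayed put and square when let go, and the job is handed in (the verdict was not shown, and I viewed 11 pictures, one over the limit of 10).

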